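Get the sharpening plate out of its recess and onto the stand

TASK

The flat sharpening plate lies sunk in the recess on top of the little drawer chest, where it cannot be gripped. Press lightly on it, slide it out over the chest's open front edge until it overhangs enough to pinch, then pick it up by the overhanging end, set it down gently, still held, flat and centred on the sharpening stand, and push it lengthwise until it butts against the stand's end stop; then let go. Do not press or push hard, do not drop the plate, and leave the other tools on the bench where they are.

Things in the scene. Friction and masses are not known exactly. Their poses are not given: they have to be found in the camera images.
- plate_center (a point): centre (half-way up) of the loose metal sharpening plate, 120 (x) x 60 (y) x 8 (z) mm, 0.2-0.35 kg, dark abrasive top. Starts flat in the chest's recess, long side along the chest's x, front end 15-25 mm behind the front edge. Slides on chest and stand with friction about 0.18; fingers on its top grip better: 7-10 N of press drags it. Limits: 18 N on the chest while sliding, 25 N on the stand
- lip (a point): middle of the front edge of the recess floor on the chest, 65-75 mm above the table (varies), over which the plate is slid. Axes of the chest: -x points out over the edge, +x into the recess, z up. Nothing stands in front of the edge except two small drawer knobs, all below 60 mm, sticking out 10 mm
- chest: fixed wooden drawer chest, 170 (x) x 100 (y) mm, its recess floor 75 mm above its origin, origin at the centre of its underside (set up to 10 mm into the bench); in its top a recess 145 mm long (x), 68 mm wide, open at the front (-x), with 16 mm wide, 6 mm high rails along both long sides (the plate's top stands 2 mm above them) and a 16 mm high wall at its far (+x) end
- stop (a point): middle of the foot of the end stop's face, at the level of the stand's bed, 44-50 mm above the table (varies); axes of the stand. The stop is 6 mm high; its face looks to -x. The flat bed runs from here 113 mm along -x. The seated plate lies flat on the bed, one end against this face: its centre is then 60 mm along -x and 4 mm above this point
- stand: fixed metal sharpening stand, origin under its centre: foot plate 150 (x) x 90 (y) x 8 mm, a 34 mm wide column, and on it an aluminium bed 44 mm wide (y), its top 50 mm above the origin, with the end stop at +x. The bed is 16 mm narrower than the plate, so fingers holding the plate by its long sides fit down beside it. Held by its end, the plate droops unless gripped firmly (about 80 N)
- tin_center (a point): bystander, leave alone: centre of a flat round tin, 72 mm across and 24 mm high
- awl: bystander, leave alone: screwdriver-like awl with a wooden handle, 140 mm long, lying flat; origin at its middle
- hammer: bystander, leave alone: hammer lying flat, about 260 mm long; origin under its middle
- last: bystander, leave alone: wooden shoe last, about 240 x 70 x 87 mm; origin under its middle
- shoe: bystander, leave alone: black shoe, about 240 x 70 x 87 mm; origin under its middle
- glue: bystander, leave alone: upright glue bottle, 52 mm across and 110 mm high; origin at its foot
Mind the look-alikes: they are no part of the job. What is meant by the part that bears plate_center is not green, and is the larger of those in its own colour.

How it is judged:
By the outcome, as a careful person would: the job done as asked, in the order asked, and still so for the second after the job is handed in, with the robot touching nothing.
It also fails if it takes over 64 s, if anything falls off the work surface, if the arm or the gripper's body presses on something with over 40 N, if the wrist force passes 120 N, or if a joint passes its speed limit or range.

ROBOT

A 7-joint arm with a two-finger parallel gripper is mounted at the origin on the work surface. World frame = base frame: x ahead of the robot, y to its left, z up, the work surface at z = 0. Lengths are in m, angles in rad, forces in N, time in s.
With the tool pointing down it reaches from about 0.4 to 0.85 m from the base axis. Payload 4.5 kg.
Tool frame: the origin (TCP) lies between the finger pads; the fingertips stand r.tip_reach ahead of it and the grasp point (between the pads) lies 11 mm behind it (r.tip_reach is the distance from the TCP to the fingertips, in m); z points along the fingers, y is the line along which they close (so a half turn about z gives the same grasp; the last joint's range is limited). The gripper opens to 88 mm and grips with 3 to 60 N. Pads are 18 mm wide; open, the fingers measure 123 mm over their backs; the gripper's body (75 mm by 187 mm) begins 45 mm behind the grasp point.
Start: joints at [-1.123, 0.689, -0.195, 1.565, 0.157, 0.902, -0.215], TCP at [0.251, 0.572, 0.247] pointing down, gripper open.
Joint ranges: [-3.01, 3.01], [-0.46, 2.08], [-1.47, 1.51], [0.13, 2.56], [-1, 4.14], [0.04, 2.09], [-2.66, 2.66]. Speed limits (rad/s): [2.57, 2.57, 3.14, 3.14, 3.14, 3.14, 3.14].

INTERFACE

Orientations are given as a unit quaternion [x, y, z, w].
In Python, from plant import r, vision, workorder gives the robot as it stands.
- The arm moves only by the tool drive_tool, never from a script. Its argument "targets" is a list of rows, each an object of numbers: "tx", "ty", "tz": the shift along the world's x, y, z in units of 0.03 m (1.0 is 0.03 m); "wx", "wy", "wz": the turn, a rotation vector about the world's x, y, z in units of 60 degrees (1.0 is 60 degrees); "claw": the opening, from -1 (shut) to 1 (fully open). A call has exactly 8 rows; each row shifts and turns the commanded pose from where the row before left it; what a row does not reach is not made up. A row lasts 1/10 s, in which the tool goes at most 50 mm and 8.59 degrees, less where a joint would pass 70% of its speed; a pose out of reach is approached as far as the arm can. A call with a number of a shift or a turn outside -1 to 1 is refused whole. A call with a gripper value outside its range is refused whole. The fingers move at their own pace and stop on an object; "force" is the grip in N (left out, the last holds). Time passes only in rows, so rows that do not move let the fingers close, or fill a call up. It gives the time, the measured TCP pose, the force, the opening and the grip force at its end, in the units of the state.
- r.get_state(): the state, without advancing time (a new reading comes with each control period).
- vision.snapshot(name): name is "scene" or "top" or "wrist"; returns a dict with "image" (480x640x3 uint8, blue, green, red), "range_z" (480x640 float32, m along the optical axis (not along the pixel's ray), 0 where there is no reading), "K" (3x3 intrinsics, pixels), "cam_to_world" (4x4, takes a point from camera to world coordinates). Camera axes: x right, y up, looking along -z (the intrinsics and any distortion apply to the point x, -y, -z); pixel columns grow to the right and rows downward; lengths in m; the calibration is good to about 2 mm. A picture is of the moment at which its call begins.
- workorder.finish_job(): hands the job in; it is judged then, once.
The state is a dict: "clock": time; "q": joint angles; "qd": joint speeds; "joint_torque": joint torques, N m; "tool_pos": TCP position; "eef_rot": TCP orientation; "contact_force": force on the tool from outside, world axes, zero at the start; "moment": the same for the moment, N m; "opening": opening from 0.0 (shut) to 1.0 (fully open); "finger_force": force on a finger pad.
Only numpy, scipy, OpenCV 4.12 (cv2) and the standard library are available. Lean on these libraries where they do the work, as an engineer would, in place of code of your own. Each camera call takes 0.05 s, during which the arm holds its last target. There are 200 camera calls.

## Working session

There is one attempt and no reset: what is moved stays moved. The work goes in short steps, Python scripts to look and compute and a tool call to move; the robot and the scene stay as the last step left them, time stands still between calls to the robot, and variables do not carry over. Pictures are saved under pics/ and viewed, at most 10 in all, crops included, and the job is handed in when it is done.

Besides the shell and the picture viewer there is one more tool, called after "Emit:" as name([rows], argument=value, ...), one row to a line, values as JSON. drive_tool: Moves the arm, as the interface text tells. Its arguments: {"type":"object","properties":{"targets":{"type":"array","items":{"type":"object","properties":{"tx":{"type":"number"},"ty":{"type":"number"},"tz":{"type":"number"},"wx":{"type":"number"},"wy":{"type":"number"},"wz":{"type":"number"},"claw":{"type":"number"}}}},"force":{"type":"number"}},"required":["targets"]}

```bash
ls; mkdir -p pics; python3 - <<'E'
from plant import r, vision, workorder
import cv2,numpy as np
s=r.get_state();print({k:np.round(v,3) for k,v in s.items()}, r.tip_reach)
for n in("scene","top"):
    d=vision.snapshot(n);cv2.imwrite(f"pics/{n}0.png",d["image"]);np.savez(f"{n}0.npz",**d);print(n,d["K"],d["cam_to_world"].round(3), [k for k in d])
E
```

```text
pics
{'clock': np.float64(0.0), 'q': array([-1.123,  0.69 , -0.195,  1.566,  0.157,  0.903, -0.215]), 'qd': array([-0.001, -0.001, -0.001,  0.002, -0.   , -0.001, -0.001]), 'joint_torque': array([ 1.0000e-03, -5.2756e+01, -1.2660e+00, -1.5343e+01, -5.3000e-02,
        7.0000e-03,  0.0000e+00]), 'tool_pos': array([0.251, 0.572, 0.246]), 'eef_rot': array([ 0.205,  0.979, -0.001, -0.   ]), 'contact_force': array([-1.355, -0.909,  0.819]), 'moment': array([-0.009,  0.009,  0.029]), 'finger_force': np.float64(0.0), 'opening': np.float64(1.0)} 0.008
scene [[441.44490419   0.         317.70115054]
 [  0.         441.44490419 237.0733469 ]
 [  0.           0.           1.        ]] [[-0.306 -0.683  0.664  1.366]
 [ 0.952 -0.225  0.207  0.226]
 [ 0.008  0.695  0.719  0.911]
 [ 0.     0.     0.     1.   ]] ['image', 'range_z', 'K', 'cam_to_world']
top [[491.38651047   0.         318.88796199]
 [  0.         491.38651047 238.32911371]
 [  0.           0.           1.        ]] [[ 0.008  0.994 -0.106  0.502]
 [-1.     0.006 -0.024 -0.013]
 [-0.024  0.106  0.994  1.122]
 [ 0.     0.     0.     1.   ]] ['image', 'range_z', 'K', 'cam_to_world']
```

View pics/top0.png

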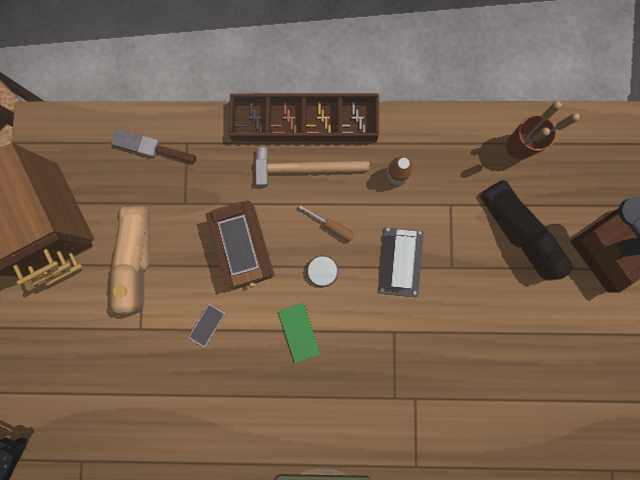

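View pics/scene0.png

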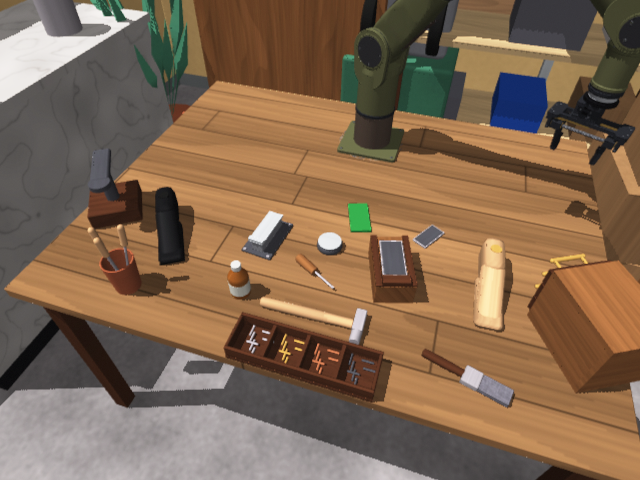

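Plate candidates in top view: the grey plate in the chest (238,243), a smaller loose grey plate (207,326), and a green plate (299,332). I choose the one in the chest, because it is grey and the larger of the two. I'll check it in a close crop together with the stand (403,260).

```bash
cat > h.py <<'E'
import numpy as np,cv2
def pts(d):
    K,T,z=d["K"],d["cam_to_world"],d["range_z"]
    v,u=np.mgrid[0:480,0:640]
    P=np.stack([(u-K[0,2])/K[0,0]*z,-(v-K[1,2])/K[1,1]*z,-z],-1)
    return P@T[:3,:3].T+T[:3,3]
def ray(d,u,v,h):
    K,T=d["K"],d["cam_to_world"]
    w=T[:3,:3]@np.array([(u-K[0,2])/K[0,0],-(v-K[1,2])/K[1,1],-1]);o=T[:3,3]
    return o+w*(h-o[2])/w[2]
def proj(d,p):
    T=d["cam_to_world"];c=T[:3,:3].T@(np.asarray(p)-T[:3,3]);K=d["K"]
    return np.array([K[0,0]*c[0]/-c[2]+K[0,2],K[1,1]*-c[1]/-c[2]+K[1,2]])
E
python3 - <<'E'
from h import *
d=dict(np.load("top0.npz"));im=d["image"]
a=cv2.resize(im[195:300,190:290],None,fx=4,fy=5.0*0.8);b=cv2.resize(im[210:315,360:460],None,fx=4,fy=4)
cv2.imwrite("pics/crop.png",np.hstack([a,b]))
P=pts(d)
for n,(u0,u1,v0,v1) in {"chest":(195,285,195,300),"stand":(370,435,215,310)}.items():
    q=P[v0:v1,u0:u1].reshape(-1,3);h,e=np.histogram(q[:,2],np.arange(-.005,.12,.003));print(n,[(round(x,3),c) for x,c in zip(e,h) if c])
E
```

```text
chest [(np.float64(-0.005), np.int64(659)), (np.float64(-0.002), np.int64(2567)), (np.float64(0.001), np.int64(1882)), (np.float64(0.004), np.int64(254)), (np.float64(0.007), np.int64(16)), (np.float64(0.01), np.int64(17)), (np.float64(0.013), np.int64(18)), (np.float64(0.016), np.int64(9)), (np.float64(0.019), np.int64(11)), (np.float64(0.022), np.int64(18)), (np.float64(0.025), np.int64(12)), (np.float64(0.028), np.int64(11)), (np.float64(0.031), np.int64(18)), (np.float64(0.034), np.int64(16)), (np.float64(0.037), np.int64(14)), (np.float64(0.04), np.int64(18)), (np.float64(0.043), np.int64(16)), (np.float64(0.046), np.int64(21)), (np.float64(0.049), np.int64(28)), (np.float64(0.052), np.int64(44)), (np.float64(0.055), np.int64(17)), (np.float64(0.058), np.int64(23)), (np.float64(0.061), np.int64(116)), (np.float64(0.064), np.int64(304)), (np.float64(0.067), np.int64(404)), (np.float64(0.07), np.int64(1091)), (np.float64(0.073), np.int64(1177)), (np.float64(0.076), np.int64(241)), (np.float64(0.079), np.int64(189)), (np.float64(0.082), np.int64(139)), (np.float64(0.085), np.int64(20))]
stand [(np.float64(-0.005), np.int64(443)), (np.float64(-0.002), np.int64(1682)), (np.float64(0.001), np.int64(1345)), (np.float64(0.004), np.int64(806)), (np.float64(0.007), np.int64(570)), (np.float64(0.01), np.int64(97)), (np.float64(0.013), np.int64(3)), (np.float64(0.016), np.int64(1)), (np.float64(0.022), np.int64(1)), (np.float64(0.034), np.int64(1)), (np.float64(0.04), np.int64(4)), (np.float64(0.043), np.int64(107)), (np.float64(0.046), np.int64(502)), (np.float64(0.049), np.int64(418)), (np.float64(0.052), np.int64(97)), (np.float64(0.055), np.int64(40)), (np.float64(0.058), np.int64(7))]
```

View pics/crop.png

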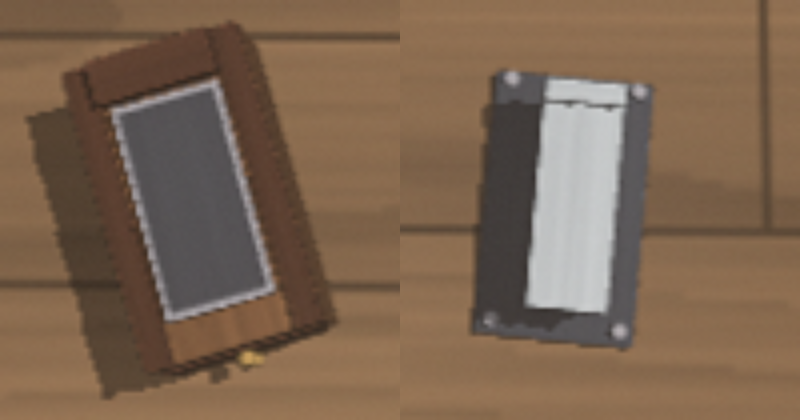

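The crop shows the dark, grey-rimmed plate in the chest recess, about crop (115–272, 82–320). The chest's open front with its knob is at the bottom (250,358). The stand bed has its stop at the top end, with the face line at crop y≈103. The choice is confirmed.

```bash
cat > m.py <<'E'
from h import *
d=dict(np.load("top0.npz"));im=d["image"];P=pts(d);hsv=cv2.cvtColor(im,cv2.COLOR_BGR2HSV)
def big(mask,x0,x1,y0,y1):
    m=np.zeros(mask.shape,np.uint8);m[y0:y1,x0:x1]=mask[y0:y1,x0:x1]
    n,l,s,c=cv2.connectedComponentsWithStats(m);i=1+np.argmax(s[1:,4]);return (l==i).astype(np.uint8)
def box(m,h):
    c=max(cv2.findContours(m,cv2.RETR_EXTERNAL,cv2.CHAIN_APPROX_NONE)[0],key=len)[:,0]
    w=np.array([ray(d,u,v,h)[:2] for u,v in c]);r=cv2.minAreaRect((w*1000).astype(np.float32));return r,cv2.boxPoints(r)
pm=big((hsv[...,1]<70)&(hsv[...,2]>40),200,280,205,290)
zt=np.median(P[cv2.erode(pm,np.ones((7,7)))>0][:,2]);print("plate top z",zt)
r,b=box(pm,zt);print("plate",r,b.round(1))
bm=big((hsv[...,1]<60)&(hsv[...,2]>165),370,435,215,310)
zb=np.median(P[cv2.erode(bm,np.ones((7,7)))>0][:,2]);print("bed z",zb)
r2,b2=box(bm,zb);print("bed",r2,b2.round(1))
# floor patch, rail tops
fl=P[272:280,240:250].reshape(-1,3);print("floor",np.median(fl,0))
# chest top outline incl. wall/rails: brown pixels at z>.055
cm=big((P[...,2]>.06),195,285,195,300);r3,b3=box(cm,zt);print("chest",r3,b3.round(1))
E
python3 m.py
```

```text
plate top z 0.07417341898976204
plate ((600.3825073242188, 187.38772583007812), (121.65612030029297, 61.91168975830078), 16.415525436401367) [[533.3 199.9]
 [550.8 140.5]
 [667.5 174.9]
 [650.  234.3]]
bed z 0.04874895129842938
bed ((568.0098876953125, -170.2294921875), (42.69469451904297, 110.98593139648438), 84.58252716064453) [[ 510.7 -186.2]
 [ 621.2 -196.7]
 [ 625.3 -154.2]
 [ 514.8 -143.7]]
floor [0.53388406 0.17251326 0.06614772]
chest ((602.906005859375, 188.7637481689453), (172.6237335205078, 101.05467987060547), 17.628402709960938) [[505.3 210.8]
 [535.9 114.5]
 [700.5 166.7]
 [669.9 263.1]]
```

Emit:
drive_tool([
  {"tx": 0.9, "ty": -0.9, "wz": 0.136, "claw": -0.4},
  {"tx": 0.9, "ty": -0.9, "wz": 0.136, "claw": -0.4},
  {"tx": 0.9, "ty": -0.9, "wz": 0.136, "claw": -0.4},
  {"tx": 0.9, "ty": -0.9, "wz": 0.136, "claw": -0.4},
  {"tx": 0.9, "ty": -0.9, "wz": 0.136, "claw": -0.4},
  {"tx": 0.9, "ty": -0.9, "claw": -0.4},
  {"tx": 0.9, "ty": -0.9, "claw": -0.4},
  {"tx": 0.9, "ty": -0.9, "claw": -0.4},
], force=20)

```text
validation failed for argument at $.ta...
```

Emit:
drive_tool([
  {"tx": 0.8, "ty": -0.9, "claw": -0.4},
  {"tx": 0.8, "ty": -0.9, "claw": -0.4},
  {"tx": 0.8, "ty": -0.9, "claw": -0.4},
  {"tx": 0.8, "ty": -0.9, "claw": -0.4},
  {"tx": 0.6, "ty": -0.5, "claw": -0.4},
  {"claw": -0.4},
  {"claw": -0.4},
  {"claw": -0.4},
])

```text
validation failed for argument at $.ta...
```

Emit:
drive_tool([
  {"tx": 0.9, "ty": -0.9, "tz": 0, "wx": 0, "wy": 0, "wz": 0.136, "claw": -0.4},
  {"tx": 0.9, "ty": -0.9, "tz": 0, "wx": 0, "wy": 0, "wz": 0.136, "claw": -0.4},
  {"tx": 0.9, "ty": -0.9, "tz": 0, "wx": 0, "wy": 0, "wz": 0.136, "claw": -0.4},
  {"tx": 0.9, "ty": -0.9, "tz": 0, "wx": 0, "wy": 0, "wz": 0.136, "claw": -0.4},
  {"tx": 0.9, "ty": -0.9, "tz": 0, "wx": 0, "wy": 0, "wz": 0.136, "claw": -0.4},
  {"tx": 0.9, "ty": -0.9, "tz": 0, "wx": 0, "wy": 0, "wz": 0, "claw": -0.4},
  {"tx": 0.9, "ty": -0.9, "tz": 0, "wx": 0, "wy": 0, "wz": 0, "claw": -0.4},
  {"tx": 0.9, "ty": -0.9, "tz": 0, "wx": 0, "wy": 0, "wz": 0, "claw": -0.4},
], force=20)

```text
clock: 0.9
tool_pos: [0.4682, 0.3547, 0.2463]
eef_rot: [-0.149, 0.989, -0.0, -0.0]
contact_force: [0.3, 0.1, -0.6]
opening: 0.309
finger_force: 0.0
```

Emit:
drive_tool([
  {"tx": 0.87, "ty": -0.89, "tz": -0.2, "wx": 0, "wy": 0, "wz": 0, "claw": -0.4},
  {"tx": 0.87, "ty": -0.89, "tz": -0.2, "wx": 0, "wy": 0, "wz": 0, "claw": -0.4},
  {"tx": 0.87, "ty": -0.89, "tz": -0.2, "wx": 0, "wy": 0, "wz": 0, "claw": -0.4},
  {"tx": 0.87, "ty": -0.89, "tz": -0.2, "wx": 0, "wy": 0, "wz": 0, "claw": -0.4},
  {"tx": 0.87, "ty": -0.89, "tz": -0.2, "wx": 0, "wy": 0, "wz": 0, "claw": -0.4},
  {"tx": 0.87, "ty": -0.89, "tz": -0.2, "wx": 0, "wy": 0, "wz": 0, "claw": -0.4},
  {"tx": 0, "ty": 0, "tz": 0, "wx": 0, "wy": 0, "wz": 0, "claw": -0.4},
  {"tx": 0, "ty": 0, "tz": 0, "wx": 0, "wy": 0, "wz": 0, "claw": -0.4},
], force=20)

```text
clock: 1.7
tool_pos: [0.6239, 0.195, 0.2099]
eef_rot: [-0.147, 0.989, -0.0, -0.001]
contact_force: [0.4, -0.8, -0.8]
opening: 0.303
finger_force: 0.0
```

```bash
cat > w.py <<'E'
import sys
from plant import r, vision
from h import *
n=sys.argv[1]
d=vision.snapshot("wrist");np.savez(n+".npz",**d);cv2.imwrite(f"pics/{n}.png",d["image"])
s=r.get_state();print(s["tool_pos"].round(4),s["eef_rot"].round(4),s["contact_force"].round(2),round(float(s["clock"]),2));print(d["cam_to_world"].round(3))
E
python3 w.py w1
```

```text
[0.6231 0.1968 0.2103] [-1.488e-01  9.889e-01  5.000e-04 -7.000e-04] [ 0.02 -0.06 -0.39] 1.75
[[-0.292 -0.913 -0.286  0.55 ]
 [ 0.956 -0.279 -0.087  0.172]
 [-0.    -0.298  0.954  0.348]
 [ 0.     0.     0.     1.   ]]
```

View pics/w1.png

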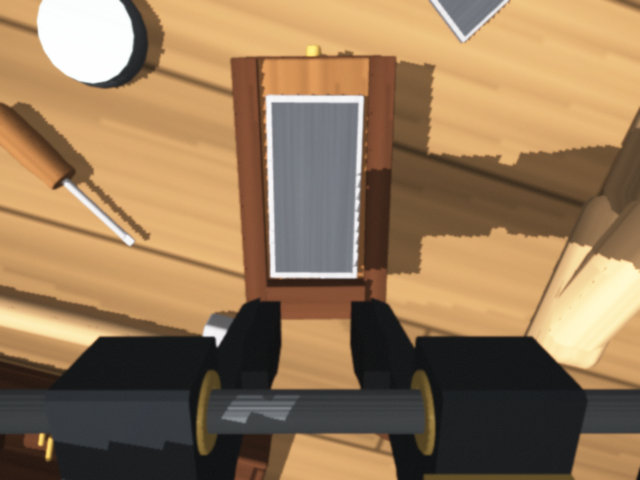

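The wrist view shows the plate at (267–363, 96–278), the lip along row ~57 and the knob at (313,50), with the image's up pointing out of the chest front. Now I'll measure from here.

```bash
python3 - <<'E'
from h import *
d=dict(np.load("w1.npz"));P=pts(d)
hsv=cv2.cvtColor(d["image"],cv2.COLOR_BGR2HSV)
m=((hsv[...,1]<75)&(hsv[...,2]>60)).astype(np.uint8);mm=np.zeros_like(m);mm[75:300,255:375]=m[75:300,255:375]
n,l,s,c=cv2.connectedComponentsWithStats(mm);i=1+np.argmax(s[1:,4]);mm=(l==i).astype(np.uint8);print(s[i])
zt=np.median(P[cv2.erode(mm,np.ones((9,9)))>0][:,2]);print("top",zt,"floor",np.median(P[66:90,275:355].reshape(-1,3)[:,2]))
cc=max(cv2.findContours(mm,0,1)[0],key=len)[:,0]
w=np.array([ray(d,u,v,zt)[:2] for u,v in cc]);R=cv2.minAreaRect((w*1000).astype(np.float32));print(R,cv2.boxPoints(R).round(1))
for u,v in[(263,57),(369,57)]:print("lip",ray(d,u,v,zt-.008).round(4))
E
```

```text
[  265    94   100   186 17203]
top 0.07385016495926844 floor 0.06552260517476416
((599.02978515625, 186.0455780029297), (120.98109436035156, 61.028255462646484), 16.517723083496094) [[532.4 198.1]
 [549.7 139.6]
 [665.7 174. ]
 [648.3 232.5]]
lip [0.5293 0.1323 0.0659]
lip [0.5104 0.1944 0.0659]
```

Emit:
drive_tool([
  {"tx": 0, "ty": 0, "tz": -0.8, "wx": 0, "wy": 0, "wz": 0, "claw": -0.4},
  {"tx": 0, "ty": 0, "tz": -0.8, "wx": 0, "wy": 0, "wz": 0, "claw": -0.4},
  {"tx": 0, "ty": 0, "tz": -0.8, "wx": 0, "wy": 0, "wz": 0, "claw": -0.4},
  {"tx": 0, "ty": 0, "tz": -0.8, "wx": 0, "wy": 0, "wz": 0, "claw": -0.4},
  {"tx": 0, "ty": 0, "tz": -0.6, "wx": 0, "wy": 0, "wz": 0, "claw": -0.4},
  {"tx": 0, "ty": 0, "tz": -0.3, "wx": 0, "wy": 0, "wz": 0, "claw": -0.4},
  {"tx": 0, "ty": 0, "tz": 0, "wx": 0, "wy": 0, "wz": 0, "claw": -0.4},
  {"tx": 0, "ty": 0, "tz": 0, "wx": 0, "wy": 0, "wz": 0, "claw": -0.4},
], force=20)

```text
clock: 2.55
tool_pos: [0.624, 0.1972, 0.0887]
eef_rot: [-0.149, 0.989, 0.0, 0.001]
contact_force: [-0.5, -0.0, 0.9]
opening: 0.301
finger_force: 0.0
```

Emit:
drive_tool([
  {"tx": 0, "ty": -0.03, "tz": -0.04, "wx": 0, "wy": 0, "wz": 0, "claw": -0.4},
  {"tx": 0, "ty": 0, "tz": -0.04, "wx": 0, "wy": 0, "wz": 0, "claw": -0.4},
  {"tx": 0, "ty": 0, "tz": -0.03, "wx": 0, "wy": 0, "wz": 0, "claw": -0.4},
  {"tx": 0, "ty": 0, "tz": -0.03, "wx": 0, "wy": 0, "wz": 0, "claw": -0.4},
  {"tx": 0, "ty": 0, "tz": -0.02, "wx": 0, "wy": 0, "wz": 0, "claw": -0.4},
  {"tx": 0, "ty": 0, "tz": 0, "wx": 0, "wy": 0, "wz": 0, "claw": -0.4},
  {"tx": 0, "ty": 0, "tz": 0, "wx": 0, "wy": 0, "wz": 0, "claw": -0.4},
  {"tx": 0, "ty": 0, "tz": 0, "wx": 0, "wy": 0, "wz": 0, "claw": -0.4},
], force=20)

```text
clock: 3.35
tool_pos: [0.6239, 0.1952, 0.0829]
eef_rot: [-0.149, 0.989, 0.0, -0.0]
contact_force: [-0.3, 0.0, -0.3]
opening: 0.298
finger_force: 0.0
```

Emit:
drive_tool([
  {"tx": 0, "ty": 0, "tz": -0.02, "wx": 0, "wy": 0, "wz": 0, "claw": -0.4},
  {"tx": 0, "ty": 0, "tz": -0.02, "wx": 0, "wy": 0, "wz": 0, "claw": -0.4},
  {"tx": 0, "ty": 0, "tz": -0.02, "wx": 0, "wy": 0, "wz": 0, "claw": -0.4},
  {"tx": 0, "ty": 0, "tz": 0, "wx": 0, "wy": 0, "wz": 0, "claw": -0.4},
  {"tx": 0, "ty": 0, "tz": 0, "wx": 0, "wy": 0, "wz": 0, "claw": -0.4},
  {"tx": 0, "ty": 0, "tz": 0, "wx": 0, "wy": 0, "wz": 0, "claw": -0.4},
  {"tx": 0, "ty": 0, "tz": 0, "wx": 0, "wy": 0, "wz": 0, "claw": -0.4},
  {"tx": 0, "ty": 0, "tz": 0, "wx": 0, "wy": 0, "wz": 0, "claw": -0.4},
], force=20)

```text
clock: 4.15
tool_pos: [0.624, 0.1952, 0.0819]
eef_rot: [-0.149, 0.989, -0.0, 0.0]
contact_force: [-1.2, -0.3, 5.3]
opening: 0.294
finger_force: 2.6
```

Emit:
drive_tool([
  {"tx": 0, "ty": 0, "tz": -0.01, "wx": 0, "wy": 0, "wz": 0, "claw": -0.4},
  {"tx": 0, "ty": 0, "tz": -0.01, "wx": 0, "wy": 0, "wz": 0, "claw": -0.4},
  {"tx": 0, "ty": 0, "tz": 0, "wx": 0, "wy": 0, "wz": 0, "claw": -0.4},
  {"tx": 0, "ty": 0, "tz": 0, "wx": 0, "wy": 0, "wz": 0, "claw": -0.4},
  {"tx": 0, "ty": 0, "tz": 0, "wx": 0, "wy": 0, "wz": 0, "claw": -0.4},
  {"tx": 0, "ty": 0, "tz": 0, "wx": 0, "wy": 0, "wz": 0, "claw": -0.4},
  {"tx": 0, "ty": 0, "tz": 0, "wx": 0, "wy": 0, "wz": 0, "claw": -0.4},
  {"tx": 0, "ty": 0, "tz": 0, "wx": 0, "wy": 0, "wz": 0, "claw": -0.4},
], force=20)

```text
clock: 4.95
tool_pos: [0.6242, 0.1953, 0.0819]
eef_rot: [-0.149, 0.989, -0.0, 0.0]
contact_force: [-2.2, -1.0, 8.2]
opening: 0.299
finger_force: 4.2
```

Emit:
drive_tool([
  {"tx": -0.08, "ty": -0.0243, "tz": 0, "wx": 0, "wy": 0, "wz": 0, "claw": -0.4},
  {"tx": -0.08, "ty": -0.0243, "tz": 0, "wx": 0, "wy": 0, "wz": 0, "claw": -0.4},
  {"tx": -0.08, "ty": -0.0243, "tz": 0, "wx": 0, "wy": 0, "wz": 0, "claw": -0.4},
  {"tx": -0.08, "ty": -0.0243, "tz": 0, "wx": 0, "wy": 0, "wz": 0, "claw": -0.4},
  {"tx": -0.08, "ty": -0.0243, "tz": 0, "wx": 0, "wy": 0, "wz": 0, "claw": -0.4},
  {"tx": -0.08, "ty": -0.0243, "tz": 0, "wx": 0, "wy": 0, "wz": 0, "claw": -0.4},
  {"tx": 0, "ty": 0, "tz": 0, "wx": 0, "wy": 0, "wz": 0, "claw": -0.4},
  {"tx": 0, "ty": 0, "tz": 0, "wx": 0, "wy": 0, "wz": 0, "claw": -0.4},
], force=20)

```text
clock: 5.75
tool_pos: [0.6108, 0.1916, 0.0818]
eef_rot: [-0.149, 0.989, 0.001, 0.002]
contact_force: [0.5, -0.2, 6.8]
opening: 0.299
finger_force: 3.4
```

```bash
cat > t.py <<'E'
# plate in top view: side-independent mask of grey region, box at plate-top plane
import sys
from plant import r, vision
from h import *
d=vision.snapshot("wrist");np.savez("last.npz",**d);hsv=cv2.cvtColor(d["image"],cv2.COLOR_BGR2HSV);P=pts(d)
m=((hsv[...,1]<75)&(hsv[...,2]>60)&(abs(P[...,2]-.074)<.012)&(np.hypot(P[...,0]-.56,P[...,1]-.17)<.14)).astype(np.uint8)
n,l,s,c=cv2.connectedComponentsWithStats(m);i=1+np.argmax(s[1:,4]);m=(l==i).astype(np.uint8)
cc=max(cv2.findContours(m,0,1)[0],key=len)[:,0];w=np.array([ray(d,u,v,.074)[:2] for u,v in cc])
loc=(w-[.520,.1634])@np.array([[.957,-.2907],[.2907,.957]])  # chest axes from lip
print("u range",np.percentile(loc[:,0],[1,99]).round(4),"v range",np.percentile(loc[:,1],[1,99]).round(4))
R=cv2.minAreaRect((w*1000).astype(np.float32));print(R)
st=r.get_state();print(st["tool_pos"].round(4),st["contact_force"].round(2),st["clock"])
cv2.imwrite(f"pics/t{st['clock']:.2f}.png",d["image"])
E
python3 t.py
```

```text
u range [0.0083 0.1245] v range [-0.0307  0.0294]
((583.8074951171875, 181.90863037109375), (116.34149932861328, 60.01077651977539), 16.518146514892578)
[0.6108 0.1916 0.0818] [-0.14  0.42  6.71] 5.8
```

Emit:
drive_tool([
  {"tx": -0.08, "ty": -0.0243, "tz": -0.01, "wx": 0, "wy": 0, "wz": 0, "claw": -0.4},
  {"tx": -0.11, "ty": -0.0334, "tz": 0, "wx": 0, "wy": 0, "wz": 0, "claw": -0.4},
  {"tx": -0.11, "ty": -0.0334, "tz": 0, "wx": 0, "wy": 0, "wz": 0, "claw": -0.4},
  {"tx": -0.11, "ty": -0.0334, "tz": 0, "wx": 0, "wy": 0, "wz": 0, "claw": -0.4},
  {"tx": -0.11, "ty": -0.0334, "tz": 0, "wx": 0, "wy": 0, "wz": 0, "claw": -0.4},
  {"tx": -0.11, "ty": -0.0334, "tz": 0, "wx": 0, "wy": 0, "wz": 0, "claw": -0.4},
  {"tx": -0.11, "ty": -0.0334, "tz": 0, "wx": 0, "wy": 0, "wz": 0, "claw": -0.4},
  {"tx": -0.11, "ty": -0.0334, "tz": 0, "wx": 0, "wy": 0, "wz": 0, "claw": -0.4},
], force=20)

```text
clock: 6.6
tool_pos: [0.5862, 0.1842, 0.0819]
eef_rot: [-0.149, 0.989, 0.001, 0.003]
contact_force: [2.2, -0.0, 6.8]
opening: 0.305
finger_force: 3.6
```

Emit:
drive_tool([
  {"tx": -0.11, "ty": -0.0334, "tz": 0, "wx": 0, "wy": 0, "wz": 0, "claw": -0.4},
  {"tx": -0.11, "ty": -0.0334, "tz": 0, "wx": 0, "wy": 0, "wz": 0, "claw": -0.4},
  {"tx": -0.11, "ty": -0.0334, "tz": 0, "wx": 0, "wy": 0, "wz": 0, "claw": -0.4},
  {"tx": -0.11, "ty": -0.0334, "tz": 0, "wx": 0, "wy": 0, "wz": 0, "claw": -0.4},
  {"tx": -0.11, "ty": -0.0334, "tz": 0, "wx": 0, "wy": 0, "wz": 0, "claw": -0.4},
  {"tx": -0.11, "ty": -0.0334, "tz": 0, "wx": 0, "wy": 0, "wz": 0, "claw": -0.4},
  {"tx": -0.11, "ty": -0.0334, "tz": 0, "wx": 0, "wy": 0, "wz": 0, "claw": -0.4},
  {"tx": 0, "ty": 0, "tz": 0, "wx": 0, "wy": 0, "wz": 0, "claw": -0.4},
], force=20)

```text
clock: 7.4
tool_pos: [0.5625, 0.1771, 0.0818]
eef_rot: [-0.149, 0.989, 0.001, 0.002]
contact_force: [0.4, 0.7, 9.3]
opening: 0.3
finger_force: 4.5
```

```bash
python3 t.py
```

```text
u range [-0.042   0.0741] v range [-0.0305  0.0294]
((535.6718139648438, 167.46054077148438), (116.13725280761719, 60.050045013427734), 16.487728118896484)
[0.5626 0.1771 0.0818] [ 0.9  -0.34  9.61] 7.45
```

Emit:
drive_tool([
  {"tx": -0.08, "ty": -0.0243, "tz": 0, "wx": 0, "wy": 0, "wz": 0, "claw": -0.4},
  {"tx": -0.08, "ty": -0.0243, "tz": 0, "wx": 0, "wy": 0, "wz": 0, "claw": -0.4},
  {"tx": -0.08, "ty": -0.0243, "tz": 0, "wx": 0, "wy": 0, "wz": 0, "claw": -0.4},
  {"tx": 0, "ty": 0, "tz": 0, "wx": 0, "wy": 0, "wz": 0, "claw": -0.4},
  {"tx": 0, "ty": 0, "tz": 0.1, "wx": 0, "wy": 0, "wz": 0, "claw": -0.4},
  {"tx": 0, "ty": 0, "tz": 0.5, "wx": 0, "wy": 0, "wz": 0, "claw": -0.4},
  {"tx": 0, "ty": 0, "tz": 0.9, "wx": 0, "wy": 0, "wz": 0, "claw": 0},
  {"tx": 0, "ty": 0, "tz": 0.9, "wx": 0, "wy": 0, "wz": 0, "claw": 1},
], force=20)

```text
clock: 8.25
tool_pos: [0.5528, 0.1735, 0.1524]
eef_rot: [-0.149, 0.989, -0.0, -0.001]
contact_force: [0.8, 0.0, -1.1]
opening: 0.461
finger_force: 0.0
```

```bash
python3 t.py
```

```text
u range [-0.0491  0.0704] v range [-0.0309  0.0295]
((530.3452758789062, 165.70477294921875), (119.57768249511719, 60.34917068481445), 16.569210052490234)
[0.5552 0.1747 0.1568] [0.95 0.3  3.04] 8.3
```

Emit:
drive_tool([
  {"tx": -0.53, "ty": -0.178, "tz": 0, "wx": 0, "wy": 0, "wz": 0, "claw": 1},
  {"tx": -0.53, "ty": -0.178, "tz": 0, "wx": 0, "wy": 0, "wz": 0, "claw": 1},
  {"tx": -0.53, "ty": -0.178, "tz": 0, "wx": 0, "wy": 0, "wz": 0, "claw": 1},
  {"tx": 0, "ty": 0, "tz": 0, "wx": 0, "wy": 0, "wz": 0, "claw": 1},
  {"tx": 0, "ty": 0, "tz": -0.5, "wx": 0, "wy": 0, "wz": 0, "claw": 1},
  {"tx": 0, "ty": 0, "tz": -0.5, "wx": 0, "wy": 0, "wz": 0, "claw": 1},
  {"tx": 0, "ty": 0, "tz": -0.5, "wx": 0, "wy": 0, "wz": 0, "claw": 1},
  {"tx": 0, "ty": 0, "tz": 0, "wx": 0, "wy": 0, "wz": 0, "claw": 1},
], force=20)

```text
clock: 9.1
tool_pos: [0.5057, 0.1577, 0.1056]
eef_rot: [-0.149, 0.989, -0.0, -0.001]
contact_force: [0.2, -0.4, 1.0]
opening: 1.003
finger_force: 0.0
```

```bash
python3 t.py; ls pics
```

```text
u range [-0.051   0.0313] v range [-0.0307  0.0295]
((510.85760498046875, 160.0745849609375), (82.42499542236328, 60.241416931152344), 16.587688446044922)
[0.5062 0.1579 0.1065] [0.08 0.27 1.38] 9.15
crop.png
scene0.png
t5.80.png
t7.45.png
t8.30.png
t9.15.png
top0.png
w1.png
```

View pics/t9.15.png

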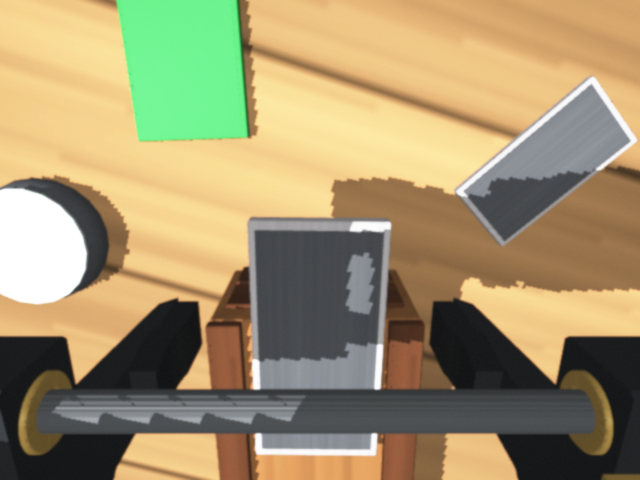

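The picture shows the plate's front end overhanging at (250–390, 220), with open fingers on both sides, symmetric about x≈320. Next I go down and grip.

Emit:
drive_tool([
  {"tx": 0.02, "ty": 0.02, "tz": -0.5, "wx": 0, "wy": 0, "wz": 0, "claw": 1},
  {"tx": 0, "ty": 0, "tz": -0.5, "wx": 0, "wy": 0, "wz": 0, "claw": 1},
  {"tx": 0, "ty": 0, "tz": -0.4, "wx": 0, "wy": 0, "wz": 0, "claw": 1},
  {"tx": 0, "ty": 0, "tz": -0.13, "wx": 0, "wy": 0, "wz": 0, "claw": 1},
  {"tx": 0, "ty": 0, "tz": 0, "wx": 0, "wy": 0, "wz": 0, "claw": 1},
  {"tx": 0, "ty": 0, "tz": 0, "wx": 0, "wy": 0, "wz": 0, "claw": 1},
  {"tx": 0, "ty": 0, "tz": 0, "wx": 0, "wy": 0, "wz": 0, "claw": 0.5},
  {"tx": 0, "ty": 0, "tz": 0, "wx": 0, "wy": 0, "wz": 0, "claw": 0.45},
], force=15)

```text
clock: 9.95
tool_pos: [0.5069, 0.1585, 0.0618]
eef_rot: [-0.149, 0.989, 0.0, 0.0]
contact_force: [0.2, 0.1, 0.1]
opening: 0.85
finger_force: 0.0
```

Emit:
drive_tool([
  {"tx": 0, "ty": 0, "tz": -0.08, "wx": 0, "wy": 0, "wz": 0, "claw": 0.5},
  {"tx": 0, "ty": 0, "tz": 0, "wx": 0, "wy": 0, "wz": 0, "claw": 0.4},
  {"tx": 0, "ty": 0, "tz": 0, "wx": 0, "wy": 0, "wz": 0, "claw": 0.3},
  {"tx": 0, "ty": 0, "tz": 0, "wx": 0, "wy": 0, "wz": 0, "claw": 0.2},
  {"tx": 0, "ty": 0, "tz": 0, "wx": 0, "wy": 0, "wz": 0, "claw": 0},
  {"tx": 0, "ty": 0, "tz": 0, "wx": 0, "wy": 0, "wz": 0, "claw": -1},
  {"tx": 0, "ty": 0, "tz": 0, "wx": 0, "wy": 0, "wz": 0, "claw": -1},
  {"tx": 0, "ty": 0, "tz": 0, "wx": 0, "wy": 0, "wz": 0, "claw": -1},
], force=15)

```text
clock: 10.75
tool_pos: [0.5065, 0.1584, 0.0589]
eef_rot: [-0.149, 0.989, 0.0, -0.0]
contact_force: [-0.1, -0.1, -1.6]
opening: 0.676
finger_force: 15.0
```

Emit:
drive_tool([
  {"tx": 0, "ty": 0, "tz": 0, "wx": 0, "wy": 0, "wz": 0, "claw": -1},
  {"tx": 0, "ty": 0, "tz": 0, "wx": 0, "wy": 0, "wz": 0, "claw": -1},
  {"tx": 0, "ty": 0, "tz": 0, "wx": 0, "wy": 0, "wz": 0, "claw": -1},
  {"tx": 0, "ty": 0, "tz": 0.1, "wx": 0, "wy": 0, "wz": 0, "claw": -1},
  {"tx": 0, "ty": 0, "tz": 0.1, "wx": 0, "wy": 0, "wz": 0, "claw": -1},
  {"tx": 0, "ty": 0, "tz": 0.1, "wx": 0, "wy": 0, "wz": 0, "claw": -1},
  {"tx": 0, "ty": 0, "tz": 0, "wx": 0, "wy": 0, "wz": 0, "claw": -1},
  {"tx": 0, "ty": 0, "tz": 0, "wx": 0, "wy": 0, "wz": 0, "claw": -1},
], force=60)

```text
clock: 11.55
tool_pos: [0.5067, 0.1584, 0.0681]
eef_rot: [-0.149, 0.989, 0.0, 0.0]
contact_force: [0.4, -0.2, -3.0]
opening: 0.665
finger_force: 60.0
```

Emit:
drive_tool([
  {"tx": 0, "ty": 0, "tz": 0.3, "wx": 0, "wy": 0, "wz": 0, "claw": -1},
  {"tx": 0, "ty": 0, "tz": 0.5, "wx": 0, "wy": 0, "wz": 0, "claw": -1},
  {"tx": 0, "ty": 0, "tz": 0.6, "wx": 0, "wy": 0, "wz": 0, "claw": -1},
  {"tx": 0, "ty": 0, "tz": 0.6, "wx": 0, "wy": 0, "wz": 0, "claw": -1},
  {"tx": 0, "ty": 0, "tz": 0.5, "wx": 0, "wy": 0, "wz": 0, "claw": -1},
  {"tx": 0, "ty": 0, "tz": 0.3, "wx": 0, "wy": 0, "wz": 0, "claw": -1},
  {"tx": 0, "ty": 0, "tz": 0, "wx": 0, "wy": 0, "wz": 0, "claw": -1},
  {"tx": 0, "ty": 0, "tz": 0, "wx": 0, "wy": 0, "wz": 0, "claw": -1},
], force=60)

```text
clock: 12.35
tool_pos: [0.5064, 0.1582, 0.1518]
eef_rot: [-0.149, 0.989, -0.0, -0.0]
contact_force: [-0.4, -0.3, -2.4]
opening: 0.663
finger_force: 60.0
```

```bash
cat > g.py <<'E'
# pose of held plate in tool frame from wrist depth: tool-z = distance ahead of TCP, fit plane + extents
from plant import r, vision
from h import *
from scipy.spatial.transform import Rotation as Ro
d=vision.snapshot("wrist");np.savez("last.npz",**d);st=r.get_state()
P=pts(d);hsv=cv2.cvtColor(d["image"],cv2.COLOR_BGR2HSV)
L=(P-st["tool_pos"])@Ro.from_quat(st["eef_rot"]).as_matrix()
m=((hsv[...,1]<75)&(hsv[...,2]>50)&(L[...,2]>-.04)&(L[...,2]<.03)&(abs(L[...,1])<.031)&(abs(L[...,0])<.1)).astype(np.uint8)
n,l,s,c=cv2.connectedComponentsWithStats(m);i=1+np.argmax(s[1:,4]);m=cv2.erode((l==i).astype(np.uint8),np.ones((3,3)))
q=L[m>0];A=np.c_[q[:,:2],np.ones(len(q))];k=np.linalg.lstsq(A,q[:,2],rcond=None)[0]
e=abs(A@k-q[:,2])<.004;k=np.linalg.lstsq(A[e],q[e,2],rcond=None)[0]
print("n",len(q),"slope x,y deg",np.degrees(np.arctan(k[:2])).round(2),"z at tcp",k[2].round(4),"x range",np.percentile(q[:,0],[.5,99.5]).round(4),"y",np.percentile(q[:,1],[.5,99.5]).round(4))
print(st["tool_pos"].round(4),st["contact_force"].round(2),st["clock"],st["opening"])
cv2.imwrite(f"pics/g{st['clock']:.2f}.png",d["image"])
E
python3 g.py
```

```text
n 24223 slope x,y deg [0.18 0.03] z at tcp -0.0153 x range [-0.0124  0.0348] y [-0.0295  0.029 ]
[0.5062 0.1581 0.1514] [ 0.81  0.04 -3.12] 12.4 0.6661417005271232
```

Emit:
drive_tool([
  {"tx": 0.25, "ty": -0.5, "tz": 0.2, "wx": 0, "wy": 0, "wz": -0.093, "claw": -1},
  {"tx": 0.45, "ty": -0.9, "tz": 0.2, "wx": 0, "wy": 0, "wz": -0.093, "claw": -1},
  {"tx": 0.45, "ty": -0.9, "tz": 0.2, "wx": 0, "wy": 0, "wz": -0.093, "claw": -1},
  {"tx": 0.45, "ty": -0.9, "tz": 0.2, "wx": 0, "wy": 0, "wz": -0.093, "claw": -1},
  {"tx": 0.45, "ty": -0.9, "tz": 0.2, "wx": 0, "wy": 0, "wz": 0, "claw": -1},
  {"tx": 0.45, "ty": -0.9, "tz": 0.2, "wx": 0, "wy": 0, "wz": 0, "claw": -1},
  {"tx": 0.45, "ty": -0.9, "tz": 0.2, "wx": 0, "wy": 0, "wz": 0, "claw": -1},
  {"tx": 0.45, "ty": -0.9, "tz": 0.2, "wx": 0, "wy": 0, "wz": 0, "claw": -1},
], force=60)

```text
clock: 13.2
tool_pos: [0.6083, -0.0467, 0.199]
eef_rot: [0.045, 0.999, -0.0, -0.001]
contact_force: [0.5, -0.1, -2.3]
opening: 0.665
finger_force: 60.0
```

Emit:
drive_tool([
  {"tx": 0.45, "ty": -0.9, "tz": 0, "wx": 0, "wy": 0, "wz": 0, "claw": -1},
  {"tx": 0.45, "ty": -0.9, "tz": 0, "wx": 0, "wy": 0, "wz": 0, "claw": -1},
  {"tx": 0.45, "ty": -0.9, "tz": 0, "wx": 0, "wy": 0, "wz": 0, "claw": -1},
  {"tx": 0.45, "ty": -0.9, "tz": 0, "wx": 0, "wy": 0, "wz": 0, "claw": -1},
  {"tx": 0.25, "ty": -0.4, "tz": 0, "wx": 0, "wy": 0, "wz": 0, "claw": -1},
  {"tx": 0, "ty": 0, "tz": 0, "wx": 0, "wy": 0, "wz": 0, "claw": -1},
  {"tx": 0, "ty": 0, "tz": 0, "wx": 0, "wy": 0, "wz": 0, "claw": -1},
  {"tx": 0, "ty": 0, "tz": 0, "wx": 0, "wy": 0, "wz": 0, "claw": -1},
], force=60)

```text
clock: 14.0
tool_pos: [0.6694, -0.1634, 0.1994]
eef_rot: [0.044, 0.999, 0.001, -0.001]
contact_force: [1.1, -0.1, -2.4]
opening: 0.663
finger_force: 60.0
```

```bash
python3 g.py
```

```text
n 5580 slope x,y deg [ 0.9  -0.04] z at tcp -0.0145 x range [-0.0119  0.0353] y [-0.0296  0.0293]
[ 0.6696 -0.1635  0.1997] [ 0.81 -0.13 -2.07] 14.05 0.6657610450008065
```

```bash
cp pics/g14.05.png pics/stand.png; cp last.npz s1.npz; python3 - <<'E'
from h import *
d=dict(np.load("s1.npz"));P=pts(d);m=((abs(P[...,2]-.05)<.012)&(abs(P[...,0]-.56)<.12)&(abs(P[...,1]+.17)<.05)).astype(np.uint8)
n,l,s,c=cv2.connectedComponentsWithStats(m);i=1+np.argmax(s[1:,4]);print(s[i]);q=P[l==i]
print("z hist",np.percentile(q[:,2],[5,50,95]).round(4))
E
```

```text
[  250     0    72   182 12415]
z hist [0.0474 0.0487 0.0545]
```

View pics/stand.png

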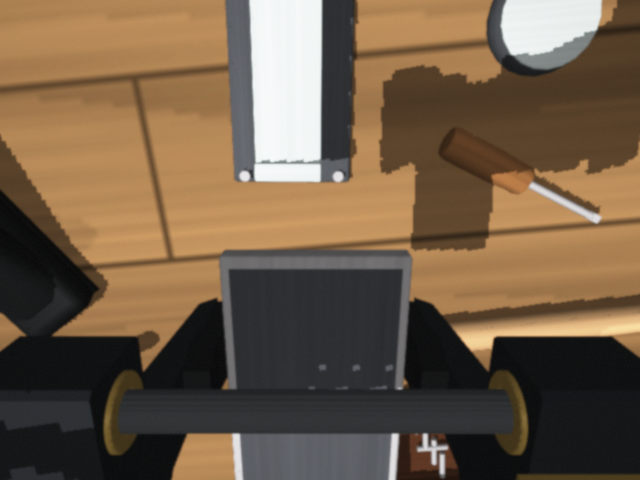

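The picture shows the stand's white bed at columns ~252–322, with the end stop's face line at row ~162. The bed continues off the top of the image. The held plate is at (220–410, 250+), level.

```bash
python3 - <<'E'
from h import *
d=dict(np.load("s1.npz"));g=cv2.cvtColor(d["image"],cv2.COLOR_BGR2GRAY);P=pts(d)
zb=np.median(P[20:140,265:310].reshape(-1,3)[:,2]);print("zb",zb,"stop z",np.median(P[168:177,262:315].reshape(-1,3)[:,2]))
m=cv2.inRange(g,200,255)
Lw,Rw=[],[]
for v in range(5,150,5):
    u=np.where(m[v,235:340])[0]+235
    Lw.append(ray(d,u.min()-.5,v,zb)[:2]);Rw.append(ray(d,u.max()+.5,v,zb)[:2])
Lw,Rw=map(np.array,(Lw,Rw));M=(Lw+Rw)/2
f=np.polyfit(M[:,0],M[:,1],1);print("axis",f,"yaw",np.degrees(np.arctan(f[0])),"width",np.linalg.norm(Lw-Rw,axis=1).mean())
for n,e in(("L",Lw),("R",Rw)):print(n,np.degrees(np.arctan(np.polyfit(e[:,0],e[:,1],1)[0])))
print(g[150:186,285].tolist())
for v in(160,162,164):print(v,ray(d,287,v,zb).round(4),ray(d,287,v,zb+.006).round(4))
print(ray(d,287,182,zb+.006))
print("y at .62",np.polyval(f,.62),"y at .55",np.polyval(f,.55))
E
```

```text
zb 0.048595117372920965 stop z 0.054643896044622775
axis [-0.09432235 -0.11931412] yaw -5.388330699610365 width 0.04310521690110044
L -5.374098924038069
R -5.402300721398188
[246, 246, 246, 246, 246, 246, 246, 244, 236, 205, 170, 148, 138, 168, 221, 241, 245, 246, 246, 247, 247, 247, 246, 246, 245, 245, 245, 245, 244, 242, 233, 198, 159, 148, 146, 147]
160 [ 0.6222 -0.1783  0.0486] [ 0.6216 -0.1778  0.0546]
162 [ 0.6236 -0.1784  0.0486] [ 0.6229 -0.178   0.0546]
164 [ 0.6249 -0.1786  0.0486] [ 0.6242 -0.1781  0.0546]
[ 0.6360276  -0.17940975  0.05459512]
y at .62 -0.1777939736111719 y at .55 -0.171191409283078
```

Emit:
drive_tool([
  {"tx": -0.7, "ty": -0.03, "tz": -0.3, "wx": 0, "wy": 0, "wz": -0.005, "claw": -1},
  {"tx": -0.9, "ty": -0.03, "tz": -0.5, "wx": 0, "wy": 0, "wz": 0, "claw": -1},
  {"tx": -0.9, "ty": -0.03, "tz": -0.5, "wx": 0, "wy": 0, "wz": 0, "claw": -1},
  {"tx": -0.9, "ty": -0.03, "tz": -0.5, "wx": 0, "wy": 0, "wz": 0, "claw": -1},
  {"tx": -0.9, "ty": -0.03, "tz": -0.5, "wx": 0, "wy": 0, "wz": 0, "claw": -1},
  {"tx": -0.45, "ty": 0, "tz": -0.5, "wx": 0, "wy": 0, "wz": 0, "claw": -1},
  {"tx": 0, "ty": 0, "tz": -0.5, "wx": 0, "wy": 0, "wz": 0, "claw": -1},
  {"tx": 0, "ty": 0, "tz": 0, "wx": 0, "wy": 0, "wz": 0, "claw": -1},
], force=60)

```text
clock: 14.85
tool_pos: [0.5262, -0.1689, 0.1]
eef_rot: [0.047, 0.999, 0.0, -0.002]
contact_force: [-0.3, -0.4, -1.5]
opening: 0.67
finger_force: 60.0
```

```bash
python3 g.py
```

```text
n 24061 slope x,y deg [0.01 0.01] z at tcp -0.014 x range [-0.0112  0.0361] y [-0.0295  0.0291]
[ 0.5274 -0.169   0.1009] [-0.27  0.2  -2.3 ] 14.9 0.6691829827054706
```

View pics/g14.90.png

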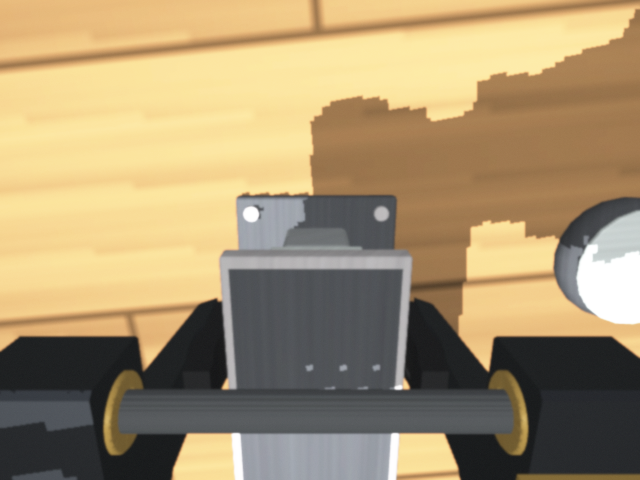

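The picture shows the held plate (221–411, front edge at row 255) above the stand. The foot plate spans 237–396, so both are centred near column 316 and the plate is laterally centred. Now I lower it.

Emit:
drive_tool([
  {"tx": 0, "ty": 0, "tz": -0.4, "wx": 0, "wy": 0, "wz": 0, "claw": -1},
  {"tx": 0, "ty": 0, "tz": -0.6, "wx": 0, "wy": 0, "wz": 0, "claw": -1},
  {"tx": 0, "ty": 0, "tz": -0.4, "wx": 0, "wy": 0, "wz": 0, "claw": -1},
  {"tx": 0, "ty": 0, "tz": -0.2, "wx": 0, "wy": 0, "wz": 0, "claw": -1},
  {"tx": 0, "ty": 0, "tz": -0.1, "wx": 0, "wy": 0, "wz": 0, "claw": -1},
  {"tx": 0, "ty": 0, "tz": 0, "wx": 0, "wy": 0, "wz": 0, "claw": -1},
  {"tx": 0, "ty": 0, "tz": 0, "wx": 0, "wy": 0, "wz": 0, "claw": -1},
  {"tx": 0, "ty": 0, "tz": 0, "wx": 0, "wy": 0, "wz": 0, "claw": -1},
], force=60)

```text
clock: 15.7
tool_pos: [0.528, -0.1702, 0.0505]
eef_rot: [0.048, 0.999, -0.0, 0.001]
contact_force: [-0.0, -1.5, -2.5]
opening: 0.664
finger_force: 60.0
```

Emit:
drive_tool([
  {"tx": 0, "ty": 0, "tz": -0.05, "wx": 0, "wy": 0, "wz": 0, "claw": -1},
  {"tx": 0, "ty": 0, "tz": -0.05, "wx": 0, "wy": 0, "wz": 0, "claw": -1},
  {"tx": 0, "ty": 0, "tz": -0.04, "wx": 0, "wy": 0, "wz": 0, "claw": -1},
  {"tx": 0, "ty": 0, "tz": -0.03, "wx": 0, "wy": 0, "wz": 0, "claw": -1},
  {"tx": 0, "ty": 0, "tz": 0, "wx": 0, "wy": 0, "wz": 0, "claw": -1},
  {"tx": 0, "ty": 0, "tz": 0, "wx": 0, "wy": 0, "wz": 0, "claw": -1},
  {"tx": 0, "ty": 0, "tz": 0, "wx": 0, "wy": 0, "wz": 0, "claw": -1},
  {"tx": 0, "ty": 0, "tz": 0, "wx": 0, "wy": 0, "wz": 0, "claw": -1},
], force=60)

```text
clock: 16.5
tool_pos: [0.5276, -0.17, 0.0449]
eef_rot: [0.048, 0.999, 0.0, 0.0]
contact_force: [-0.1, -0.5, -2.5]
opening: 0.662
finger_force: 60.0
```

Emit:
drive_tool([
  {"tx": 0, "ty": 0.02, "tz": -0.02, "wx": 0, "wy": 0, "wz": 0, "claw": -1},
  {"tx": 0, "ty": 0, "tz": -0.02, "wx": 0, "wy": 0, "wz": 0, "claw": -1},
  {"tx": 0, "ty": 0, "tz": -0.02, "wx": 0, "wy": 0, "wz": 0, "claw": -1},
  {"tx": 0, "ty": 0, "tz": -0.02, "wx": 0, "wy": 0, "wz": 0, "claw": -1},
  {"tx": 0, "ty": 0, "tz": 0, "wx": 0, "wy": 0, "wz": 0, "claw": -1},
  {"tx": 0, "ty": 0, "tz": 0, "wx": 0, "wy": 0, "wz": 0, "claw": -1},
  {"tx": 0, "ty": 0, "tz": 0, "wx": 0, "wy": 0, "wz": 0, "claw": -1},
  {"tx": 0, "ty": 0, "tz": 0, "wx": 0, "wy": 0, "wz": 0, "claw": -1},
], force=60)

```text
clock: 17.3
tool_pos: [0.5276, -0.1694, 0.0425]
eef_rot: [0.048, 0.999, 0.0, 0.0]
contact_force: [0.4, 0.0, -1.6]
opening: 0.664
finger_force: 60.0
```

Emit:
drive_tool([
  {"tx": 0, "ty": 0, "tz": -0.015, "wx": 0, "wy": 0, "wz": 0, "claw": -1},
  {"tx": 0, "ty": 0, "tz": -0.015, "wx": 0, "wy": 0, "wz": 0, "claw": -1},
  {"tx": 0, "ty": 0, "tz": 0, "wx": 0, "wy": 0, "wz": 0, "claw": -1},
  {"tx": 0, "ty": 0, "tz": 0, "wx": 0, "wy": 0, "wz": 0, "claw": -1},
  {"tx": 0, "ty": 0, "tz": 0, "wx": 0, "wy": 0, "wz": 0, "claw": -1},
  {"tx": 0, "ty": 0, "tz": 0, "wx": 0, "wy": 0, "wz": 0, "claw": -1},
  {"tx": 0, "ty": 0, "tz": 0, "wx": 0, "wy": 0, "wz": 0, "claw": -1},
  {"tx": 0, "ty": 0, "tz": 0, "wx": 0, "wy": 0, "wz": 0, "claw": -1},
], force=60)

```text
clock: 18.1
tool_pos: [0.5277, -0.1695, 0.0419]
eef_rot: [0.048, 0.999, -0.0, 0.0]
contact_force: [-1.5, 0.3, 5.4]
opening: 0.666
finger_force: 60.0
```

Emit:
drive_tool([
  {"tx": 0.033, "ty": -0.003, "tz": 0.005, "wx": 0, "wy": 0, "wz": 0, "claw": -1},
  {"tx": 0.033, "ty": -0.003, "tz": 0, "wx": 0, "wy": 0, "wz": 0, "claw": -1},
  {"tx": 0.033, "ty": -0.003, "tz": 0, "wx": 0, "wy": 0, "wz": 0, "claw": -1},
  {"tx": 0.033, "ty": -0.003, "tz": 0, "wx": 0, "wy": 0, "wz": 0, "claw": -1},
  {"tx": 0.033, "ty": -0.003, "tz": 0, "wx": 0, "wy": 0, "wz": 0, "claw": -1},
  {"tx": 0.033, "ty": -0.003, "tz": 0, "wx": 0, "wy": 0, "wz": 0, "claw": -1},
  {"tx": 0.033, "ty": -0.003, "tz": 0, "wx": 0, "wy": 0, "wz": 0, "claw": -1},
  {"tx": 0.033, "ty": -0.003, "tz": 0, "wx": 0, "wy": 0, "wz": 0, "claw": -1},
], force=60)

```text
clock: 18.9
tool_pos: [0.5356, -0.1703, 0.0419]
eef_rot: [0.048, 0.999, -0.0, 0.0]
contact_force: [-2.3, 0.1, 5.4]
opening: 0.667
finger_force: 60.0
```

Emit:
drive_tool([
  {"tx": 0.02, "ty": -0.002, "tz": 0, "wx": 0, "wy": 0, "wz": 0, "claw": -1},
  {"tx": 0.02, "ty": -0.002, "tz": 0, "wx": 0, "wy": 0, "wz": 0, "claw": -1},
  {"tx": 0.02, "ty": -0.002, "tz": 0, "wx": 0, "wy": 0, "wz": 0, "claw": -1},
  {"tx": 0.02, "ty": -0.002, "tz": 0, "wx": 0, "wy": 0, "wz": 0, "claw": -1},
  {"tx": 0.02, "ty": -0.002, "tz": 0, "wx": 0, "wy": 0, "wz": 0, "claw": -1},
  {"tx": 0, "ty": 0, "tz": 0, "wx": 0, "wy": 0, "wz": 0, "claw": -1},
  {"tx": 0, "ty": 0, "tz": 0, "wx": 0, "wy": 0, "wz": 0, "claw": -1},
  {"tx": 0, "ty": 0, "tz": 0, "wx": 0, "wy": 0, "wz": 0, "claw": -1},
], force=60)

```text
clock: 19.7
tool_pos: [0.5386, -0.1706, 0.0419]
eef_rot: [0.048, 0.999, -0.0, 0.0]
contact_force: [-2.6, -0.1, 5.6]
opening: 0.666
finger_force: 60.0
```

Emit:
drive_tool([
  {"tx": 0.02, "ty": -0.002, "tz": 0, "wx": 0, "wy": 0, "wz": 0, "claw": -1},
  {"tx": 0.02, "ty": -0.002, "tz": 0, "wx": 0, "wy": 0, "wz": 0, "claw": -1},
  {"tx": 0.02, "ty": -0.002, "tz": 0, "wx": 0, "wy": 0, "wz": 0, "claw": -1},
  {"tx": 0, "ty": 0, "tz": 0, "wx": 0, "wy": 0, "wz": 0, "claw": -1},
  {"tx": 0, "ty": 0, "tz": 0, "wx": 0, "wy": 0, "wz": 0, "claw": -1},
  {"tx": 0, "ty": 0, "tz": 0, "wx": 0, "wy": 0, "wz": 0, "claw": -1},
  {"tx": 0, "ty": 0, "tz": 0, "wx": 0, "wy": 0, "wz": 0, "claw": -1},
  {"tx": 0, "ty": 0, "tz": 0, "wx": 0, "wy": 0, "wz": 0, "claw": -1},
], force=60)

```text
clock: 20.5
tool_pos: [0.5387, -0.1706, 0.0419]
eef_rot: [0.048, 0.999, -0.0, -0.002]
contact_force: [-4.1, 0.8, 8.6]
opening: 0.666
finger_force: 60.0
```

Emit:
drive_tool([
  {"tx": 0.02, "ty": -0.002, "tz": 0.005, "wx": 0, "wy": 0, "wz": 0, "claw": -1},
  {"tx": 0.01, "ty": -0.001, "tz": 0, "wx": 0, "wy": 0, "wz": 0, "claw": -1},
  {"tx": 0, "ty": 0, "tz": 0, "wx": 0, "wy": 0, "wz": 0, "claw": -1},
  {"tx": 0, "ty": 0, "tz": 0, "wx": 0, "wy": 0, "wz": 0, "claw": -1},
  {"tx": 0, "ty": 0, "tz": 0, "wx": 0, "wy": 0, "wz": 0, "claw": -1},
  {"tx": 0, "ty": 0, "tz": 0, "wx": 0, "wy": 0, "wz": 0, "claw": -1},
  {"tx": 0, "ty": 0, "tz": 0, "wx": 0, "wy": 0, "wz": 0, "claw": -1},
  {"tx": 0, "ty": 0, "tz": 0, "wx": 0, "wy": 0, "wz": 0, "claw": -1},
], force=60)

```text
clock: 21.3
tool_pos: [0.5386, -0.1706, 0.0419]
eef_rot: [0.048, 0.999, -0.0, -0.003]
contact_force: [-6.2, 1.3, 9.8]
opening: 0.666
finger_force: 60.0
```

```bash
python3 g.py
```

```text
n 25015 slope x,y deg [ 1.49 -0.02] z at tcp -0.0151 x range [-0.0122  0.035 ] y [-0.0295  0.029 ]
[ 0.5386 -0.1706  0.0419] [-5.64  1.52  9.87] 21.35 0.6641582699588529
```

Emit:
drive_tool([
  {"tx": -0.02, "ty": 0.002, "tz": 0.01, "wx": 0, "wy": 0, "wz": 0, "claw": -1},
  {"tx": -0.02, "ty": 0.002, "tz": 0, "wx": 0, "wy": 0, "wz": 0, "claw": -1},
  {"tx": 0, "ty": 0, "tz": 0, "wx": 0, "wy": 0, "wz": 0, "claw": -1},
  {"tx": 0, "ty": 0, "tz": 0, "wx": 0, "wy": 0, "wz": 0, "claw": -1},
  {"tx": 0, "ty": 0, "tz": 0, "wx": 0, "wy": 0, "wz": 0, "claw": -1},
  {"tx": 0, "ty": 0, "tz": 0, "wx": 0, "wy": 0, "wz": 0, "claw": -1},
  {"tx": 0, "ty": 0, "tz": 0, "wx": 0, "wy": 0, "wz": 0, "claw": -1},
  {"tx": 0, "ty": 0, "tz": 0, "wx": 0, "wy": 0, "wz": 0, "claw": -1},
], force=15)

```text
clock: 22.15
tool_pos: [0.5388, -0.1706, 0.0419]
eef_rot: [0.048, 0.999, -0.0, -0.001]
contact_force: [-5.7, 1.0, 4.1]
opening: 0.677
finger_force: 15.0
```

Still butted, with the preload light. I release and retreat upward.

Emit:
drive_tool([
  {"tx": 0, "ty": 0, "tz": 0, "wx": 0, "wy": 0, "wz": 0, "claw": 0.5},
  {"tx": 0, "ty": 0, "tz": 0, "wx": 0, "wy": 0, "wz": 0, "claw": 0.7},
  {"tx": 0, "ty": 0, "tz": 0, "wx": 0, "wy": 0, "wz": 0, "claw": 0.9},
  {"tx": 0, "ty": 0, "tz": 0, "wx": 0, "wy": 0, "wz": 0, "claw": 1},
  {"tx": 0, "ty": 0, "tz": 0, "wx": 0, "wy": 0, "wz": 0, "claw": 1},
  {"tx": 0, "ty": 0, "tz": 0.2, "wx": 0, "wy": 0, "wz": 0, "claw": 1},
  {"tx": 0, "ty": 0, "tz": 0.5, "wx": 0, "wy": 0, "wz": 0, "claw": 1},
  {"tx": 0, "ty": 0, "tz": 0.8, "wx": 0, "wy": 0, "wz": 0, "claw": 1},
])

```text
clock: 22.95
tool_pos: [0.5392, -0.1704, 0.087]
eef_rot: [0.048, 0.999, 0.0, -0.001]
contact_force: [-0.3, -0.0, -0.2]
opening: 0.998
finger_force: 0.0
```

Emit:
drive_tool([
  {"tx": 0, "ty": 0, "tz": 0.9, "wx": 0, "wy": 0, "wz": 0, "claw": 1},
  {"tx": 0, "ty": 0, "tz": 0.9, "wx": 0, "wy": 0, "wz": 0, "claw": 1},
  {"tx": 0.5, "ty": 0, "tz": 0.9, "wx": 0, "wy": 0, "wz": 0, "claw": 1},
  {"tx": 0.9, "ty": 0, "tz": 0.5, "wx": 0, "wy": 0, "wz": 0, "claw": 1},
  {"tx": 0.9, "ty": 0, "tz": 0, "wx": 0, "wy": 0, "wz": 0, "claw": 1},
  {"tx": 0.9, "ty": 0, "tz": 0, "wx": 0, "wy": 0, "wz": 0, "claw": 1},
  {"tx": 0.3, "ty": 0, "tz": 0, "wx": 0, "wy": 0, "wz": 0, "claw": 1},
  {"tx": 0, "ty": 0, "tz": 0, "wx": 0, "wy": 0, "wz": 0, "claw": 1},
])

```text
clock: 23.75
tool_pos: [0.6454, -0.1702, 0.183]
eef_rot: [0.048, 0.999, 0.0, 0.0]
contact_force: [-0.3, 0.6, -1.4]
opening: 0.997
finger_force: 0.0
```

```bash
python3 w.py end
```

```text
[ 0.6441 -0.1705  0.1828] [ 4.810e-02  9.988e-01  0.000e+00 -8.000e-04] [0.15 0.36 0.04] 23.8
[[ 0.096 -0.95  -0.299  0.568]
 [ 0.995  0.091  0.029 -0.163]
 [ 0.    -0.3    0.954  0.321]
 [ 0.     0.     0.     1.   ]]
```

View pics/end.png

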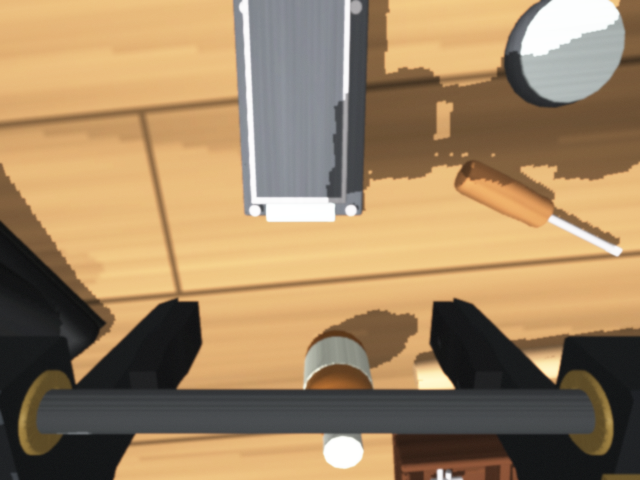

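The picture shows the plate lying on the bed (cols ~247–352 at its end, row ~203). It sits directly against the white stop (cols 266–335), and both are centred near column 300. The tin, awl and glue bottle are in place. Last I'll check flatness and the gap.

```bash
python3 - <<'E'
from h import *
d=dict(np.load("end.npz"));P=pts(d);q=P[20:190,262:338].reshape(-1,3)
k=np.linalg.lstsq(np.c_[q[:,:2]-q[:,:2].mean(0),np.ones(len(q))],q[:,2],rcond=None)[0];print("slopes deg",np.degrees(k[:2]).round(2),"z",k[2].round(4))
g=cv2.cvtColor(d["image"],cv2.COLOR_BGR2GRAY)
for u in(275,300,325):print(g[192:226,u].tolist())
print(ray(d,300,204,.0566).round(4),ray(d,300,221,.0546).round(4))
E
```

```text
slopes deg [0.53 3.07] z 0.0579
[139, 139, 140, 144, 162, 218, 247, 252, 252, 252, 250, 249, 253, 255, 255, 255, 255, 255, 255, 255, 255, 255, 255, 255, 255, 255, 255, 255, 253, 236, 207, 199, 199, 199]
[141, 139, 139, 141, 162, 220, 248, 252, 253, 252, 251, 250, 253, 255, 255, 255, 255, 255, 255, 255, 255, 255, 255, 255, 255, 255, 255, 254, 252, 233, 204, 200, 199, 199]
[131, 132, 131, 133, 155, 212, 245, 251, 251, 251, 250, 249, 253, 254, 255, 255, 255, 255, 255, 255, 255, 255, 255, 255, 255, 255, 255, 254, 251, 231, 203, 198, 198, 198]
[ 0.6239 -0.1781  0.0566] [ 0.6355 -0.1794  0.0546]
```

```bash
python3 - <<'E'
from h import *
d=dict(np.load("end.npz"));P=pts(d)
for v0 in(15,75,135,170):print([float(np.median(P[v0:v0+20,u:u+8,2]).round(4)) for u in range(252,346,12)])
t=None
from plant import vision
e=vision.snapshot("top");Q=pts(e);np.savez("topend.npz",**e)
pu=[proj(e,p).round().astype(int) for p in ([.545,-.193,.0566],[.545,-.172,.0566],[.545,-.150,.0566])]
print([ (tuple(map(int,c)),float(np.median(Q[c[1]-6:c[1]+7,c[0]-3:c[0]+4,2]).round(4))) for c in pu])
E
```

```text
[0.057, 0.0568, 0.0568, 0.0568, 0.0567, 0.0569, 0.0569, 0.0569]
[0.057, 0.0569, 0.0569, 0.0569, 0.0568, 0.0567, 0.0568, 0.057]
[0.0569, 0.0569, 0.0568, 0.0569, 0.0569, 0.057, 0.0569, 0.0569]
[0.0568, 0.057, 0.0569, 0.0569, 0.0569, 0.057, 0.0568, 0.0568]
[((414, 272), 0.0567), ((405, 272), 0.0572), ((394, 272), 0.0569)]
```

The plate is flat within 0.3 mm, with no gap at the stop. The slope fit had been thrown off by stray depth outliers. I'm handing in.

```bash
python3 -c "
from plant import workorder
print(workorder.finish_job())"
```

```text
the job is handed in; nothing more can be done
None
```

The plate was slid out of the chest, set down still held on the stand, pushed against the end stop and released. It lies flat and centred with no visible gap, and the job was handed in at about 24 s; no verdict was returned.

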